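Turn over the face-down stethoscope head

TASK

One of the two magenta stethoscope heads has arrived face down, showing its black back with the yellow dot. Lay it as it is on the metal paddle of the wooden turnover stand and let go, then swing the paddle over by its red bar so that the head tumbles into the green-lined nest and lies there with its white face up. Leave the other magenta head where it is.

Things in the scene. Friction and masses are not known exactly. Their poses are not given: they have to be found in the camera images.
- pink_down: Magenta stethoscope head lying face down: drum 44 mm across, 18 mm high, about 50 g; black back with 16 mm yellow dot up, white face hidden below (all other heads lie white face up). Origin: centre of its underside as first laid; z up at the start (down once turned over); x along its stem, 8 mm thick, 9 mm above the origin, ending 40 mm from the drum's axis.
- pink_up: The other magenta head, same shape and size, lying white face up on the table; not to be moved. Origin at the centre of its underside, z up, x along its stem.
- pocket (a point): Spot on the paddle's flat top, 40 mm above the table, for the centre of the head's underside, stem within 45 degrees of +y (away from hinge, to the bar). Plate: x +-42 mm, y -34 to +42 mm from here; z its normal. Orange V fence, 11 mm high, on the hinge side, arm ends at x +-21, y -20 mm: the head clears it by 5 mm or so and slides into it later. Fingers have room either side along x.
- bar (a point): Middle of the paddle's red round handle bar, 10 mm thick, along x, 66 mm free between its arms, 89 mm from the pocket along +y, 40 mm above the table when down. 42 mm gap between bar and plate; nothing but the table under bar and gap. Pinch it from above, across y; it turns within the fingers as the paddle swings.
- paddle (a joint): Paddle angle, rad: 0 lying flat (start), grows as the bar is lifted and swung over to the nest, stop at 2.3. Hinge axis: along the pocket's x, through the point 36 mm from the pocket along its -y (125 mm from the bar), 40 mm above the table. Stiff (0.14 N m): stays where left. The head topples out into the nest by about 1.7 to 2.0.
- nest (a point): Centre of the nest's floor, 28 mm above the table: green-lined shallow box on the stand (fixed to the table), inside 72 mm (x) by 90 mm (y), walls 12 mm high, across the hinge from the paddle. z up, x along the hinge, +y towards the hinge axis, which is 53 mm away and 12 mm higher.
Mind the look-alikes: they are no part of the job. Leave any orange or purple look-alike of the pink_down alone.

How it is judged:
By the outcome, as a careful person would: the job done as asked, in the order asked, and still so for the second after the job is handed in, with the robot touching nothing.
It also fails if it takes over 58 s, if anything falls off the work surface, if the arm or the gripper's body presses on something with over 40 N, if the wrist force passes 120 N, or if a joint passes its speed limit or range.

ROBOT

A 7-joint arm with a two-finger parallel gripper is mounted at the origin on the work surface. World frame = base frame: x ahead of the robot, y to its left, z up, the work surface at z = 0. Lengths are in mm, angles in degrees, forces in N, time in s.
With the tool pointing down it reaches from about 350 to 900 mm from the base axis. Payload 7.2 kg.
Tool frame: the origin (TCP) lies at the centre of the arm's flange, where the gripper is bolted on; the fingertips stand 182 mm ahead of it and the grasp point (between the pads) lies 163 mm ahead of it (manip.tip_reach is the distance from the TCP to the fingertips, in mm); z points along the fingers, y is the direction in which the jaws open and shut (so a half turn about z gives the same grasp; the last joint's range is limited). The gripper opens to 88 mm and grips with 3 to 60 N. Pads are 20 mm wide; open, the fingers measure 115 mm over their backs; the gripper's body (75 mm by 178 mm) begins 61 mm behind the grasp point.
Start: joints at [61.18, 23.554, -0.728, 91.456, 0.321, 64.991, -4.71], TCP at [263.255, -566.851, 404.653] pointing down, gripper open.
Joint ranges: [-169.25, 169.25], [-16.82, 113.86], [-84.01, 82.57], [7.8, 145.47], [-59.2, 239.2], [7.22, 106.19], [-163.78, 163.78]. Speed limits (degrees/s): [136.94, 136.94, 172.46, 172.46, 180, 180, 180].

INTERFACE

Orientations are given as a 3x3 rotation matrix whose columns are the frame's x, y, z axes.
In Python, from plant import manip gives the robot as it stands.
- The arm moves only by the shell command python3 -m inch 'ROWS'. ROWS is JSON, a list of rows, each a list of 5 numbers: the shift along the tool's x, y, z in mm, then the turn about the tool's z in degrees, then the opening, from 0 (shut) to 1 (fully open). In form: [[x, y, z, turn, fingers], ...]. A call has 1 to 8 rows; each row shifts and turns the commanded pose from where the row before left it, along the tool's axes as they then stand; what a row does not reach is not made up. A row lasts 1/12 s, in which the tool goes at most 41.7 mm and 7.16 degrees, less where a joint would pass 70% of its speed; a pose out of reach is approached as far as the arm can. A call with a gripper value outside its range is refused whole. The fingers move at their own pace and stop on an object; the grip force is fixed at half the most. Time passes only in rows, so rows that do not move let the fingers close. It gives the time, the measured TCP pose, the force and the opening at its end, in the units of the state.
- manip.get_state(): the state, without advancing time (a new reading comes with each control period).
- manip.capture(name): name is "scene" or "top" or "wrist"; returns a dict with "img" (480x640x3 uint8, red, green, blue), "range_z" (480x640 float32, mm along the optical axis (not along the pixel's ray), 0 where there is no reading), "camera_matrix" (3x3 intrinsics, pixels), "rvec" (rotation vector, rad) and "tvec" (3), from world to camera coordinates, as OpenCV has them; the wrist camera has in their place "T_tool_cam" (4x4, takes a point from camera to tool coordinates, whose origin is the TCP and whose axes are the flange's). Camera axes: x right, y down, z forward; pixel columns grow to the right and rows downward; lengths in mm; the calibration is good to about 2 mm. The wrist camera is an equidistant fisheye: a pixel r from the principal point sees the ray r / f radians off the axis. A picture is of the moment at which its call begins: read the wrist's pose just before it.
- manip.job_done(): hands the job in, once; it reports no verdict.
Trained networks look in a picture, given as the dict that the camera call returned (one of the last four; its "shot" number tells which), for a name from the list of things; names that differ only in an ending like _2 or _b are one class to them, and where a whole thing is asked for, a point or a joint stands for the part that bears it (a point fixed in the world has none). Each returns a list of dicts, best first, with "conf" (0 to 1); they miss things now and then, are a little off and sometimes report something else, mostly with a low value. They report only what shows in the picture. A call takes as long as a camera call. They do not tell look-alikes from the thing itself.
- manip.search_frame(label, picture): "centre" ([x, y, z] in mm, in the coordinates of the camera as it stood for that picture, good to about 4 mm: the middle of the surface that is visible of it).
The state is a dict: "time_s": time; "joint_pos": joint angles; "dq": joint speeds; "joint_efforts": joint torques, N m; "tcp_pos": TCP position; "eef_rot": TCP orientation; "force": force on the tool from outside, world axes, zero at the start; "torque": the same for the moment, N m; "opening": opening from 0.0 (shut) to 1.0 (fully open).
Only numpy, scipy, OpenCV 4.12 (cv2) and the standard library are available. Lean on these libraries where they do the work, as an engineer would, in place of code of your own. Each camera call takes 0.05 s, during which the arm holds its last target. There are 200 camera calls.

## Working session

There is one attempt and no reset: what is moved stays moved. The work goes in short steps, Python scripts to look and compute and a shell command to move; the robot and the scene stay as the last step left them, time stands still between calls to the robot, and variables do not carry over. Pictures are saved under pics/ and viewed, about 8 in all and at most 12, crops included, and the job is handed in when it is done.

```bash
ls; mkdir -p pics; cat > h.py <<'E'
import numpy as np, cv2
from plant import manip
def shot(n,save=None):
    p=manip.capture(n)
    if save: cv2.imwrite('pics/'+save,cv2.cvtColor(p['img'],cv2.COLOR_RGB2BGR))
    return p
def RT(p): return cv2.Rodrigues(np.array(p['rvec'],float))[0],np.array(p['tvec'],float).ravel()
def c2w(p,c):
    R,t=RT(p); return R.T@(np.array(c)-t)
def cloud(p):
    K=np.array(p['camera_matrix']);Z=p['range_z'].astype(float)
    v,u=np.mgrid[:480,:640]
    C=np.stack([(u-K[0,2])/K[0,0]*Z,(v-K[1,2])/K[1,1]*Z,Z],-1)
    R,t=RT(p); return (C-t)@R
def w2p(p,w):
    return cv2.projectPoints(np.array(w,float).reshape(-1,1,3),np.array(p['rvec'],float),np.array(p['tvec'],float),np.array(p['camera_matrix'],float),None)[0].reshape(-1,2)
E
python3 - <<'E'
from h import *
np.set_printoptions(precision=1,suppress=True)
s=manip.get_state();print(s['time_s'],s['tcp_pos'],s['eef_rot'],s['opening'])
for n in ['top','scene']:
    p=shot(n,n+'1.png')
    for l in ['pink_down','pocket','bar','nest','paddle']:
        try:
            for d in manip.search_frame(l,p)[:5]:
                w=c2w(p,d['centre']);print(n,l,round(d['conf'],2),w,w2p(p,w)[0])
        except Exception as e: print(n,l,e)
E
```

```text
pics
0.0 [ 263.2 -566.7  403.8] [[ 0.9  0.4 -0. ]
 [ 0.4 -0.9  0. ]
 [-0.  -0.  -1. ]] 1.0048383724485985
top pink_down 0.89 [502.3 404.2  20.8] [204.  271.5]
top pink_down 0.88 [579.3 363.   19.4] [227.1 232.2]
top pink_down 0.73 [485.3 282.3  21.3] [267.1 281.3]
top pink_down 0.66 [659.2 539.4  18.7] [139.2 190.8]
top pink_down 0.63 [626.9  94.   18.8] [366.2 209.8]
top pocket 0.92 [ 597.1 -115.3   41.6] [478.  224.4]
top bar 0.91 [ 593.1 -112.2   39.6] [476.1 226.7]
top nest 0.8 [ 605.8 -158.9   24.5] [498.3 221.7]
scene pink_down 0.85 [510.1 417.6  17.6] [404.9 296.7]
scene pink_down 0.84 [632.5 100.5  14. ] [264.5 269.8]
scene pink_down 0.83 [498.2 289.5  13.8] [361.4 273.7]
scene pink_down 0.59 [596.7 365.2  18.6] [363.9 306.4]
scene pocket 0.96 [ 602.3 -106.4   45.1] [212.4 223.8]
scene bar 0.81 [ 600.4 -102.1   41.5] [214.2 225.2]
scene nest 0.95 [ 623.6 -143.6   26.7] [197.  228.3]
scene paddle 0.59 [ 601.  -102.4   41.6] [214.  225.3]
scene paddle 0.46 [595.3 368.5  22.2] [365.6 305.4]
```

View pics/top1.png

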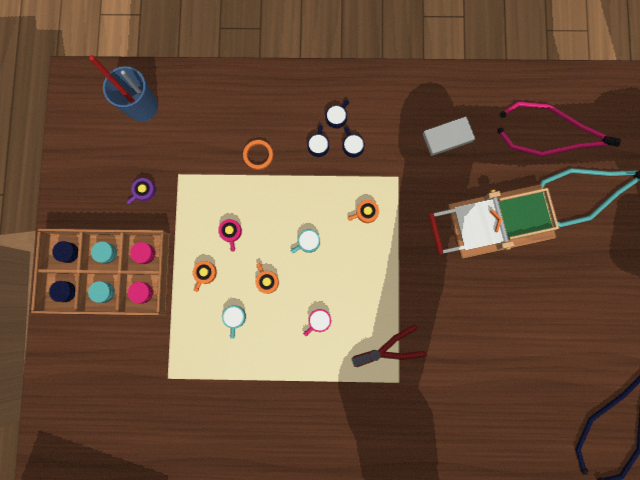

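View pics/scene1.png

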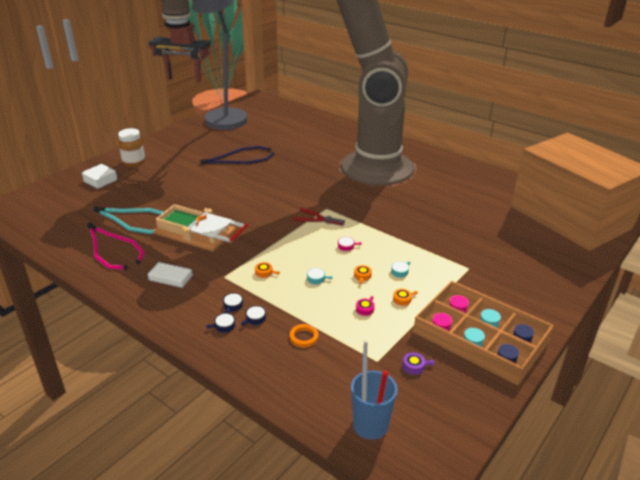

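```bash
cat > m.py <<'E'
from h import *
np.set_printoptions(precision=1,suppress=True)
def seg(p,W,lo,hi,c,r,zmin=-50):
    hsv=cv2.cvtColor(p['img'],cv2.COLOR_RGB2HSV)
    m=cv2.inRange(hsv,lo,hi)>0
    m&=(np.hypot(W[...,0]-c[0],W[...,1]-c[1])<r)&(p['range_z']>0)&(W[...,2]>zmin)
    return m
E
python3 - <<'E'
from m import *
for n in ['top','scene']:
    p=shot(n);W=cloud(p)
    for nm,lo,hi,c,r in [('mag',(150,120,60),(175,255,255),(579,363),60),('yellow',(22,120,120),(35,255,255),(579,363),25),
      ('red',(0,150,50),(6,255,255),(580,0),90),('red2',(174,150,50),(180,255,255),(580,0),90),('green',(50,80,30),(75,255,255),(610,-190),90),('orange',(5,170,150),(15,255,255),(600,-130),70),('plate',(0,0,120),(180,40,255),(595,-90),60)]:
        m=seg(p,W,lo,hi,c,r); 
        if m.sum()<4: print(n,nm,m.sum());continue
        Q=W[m]; mu=Q.mean(0); e,V=np.linalg.eigh(np.cov(Q[:,:2].T))
        print(n,nm,m.sum(),mu,'med',np.median(Q,0),'sd',np.sqrt(np.abs(e)),'ax',np.degrees(np.arctan2(V[1,1],V[0,1])))
    if n=='top':
        im=cv2.cvtColor(p['img'],cv2.COLOR_RGB2BGR)
        a=cv2.resize(im[205:275,190:270],None,fx=5,fy=5,interpolation=2);b=cv2.resize(im[165:275,420:570],None,fx=5,fy=5,interpolation=2)[:550]
        cv2.imwrite('pics/crop1.png',cv2.resize(np.hstack([cv2.copyMakeBorder(a,0,200,0,0,0),b]),(800,383)))
E
```

```text
top mag 287 [579.5 357.2  16.9] med [578.1 354.9  17.8] sd [11.9 15.9] ax -169.5849337242596
top yellow 58 [584.4 359.8  19.8] med [584.4 359.7  19.7] sd [4.2 4.3] ax 90.71086484998153
top red 260 [579.3 -36.1  37.3] med [578.8 -35.6  44. ] sd [ 5.6 22.6] ax -167.51636023597595
top red2 1
top green 1624 [ 620.4 -208.4   29. ] med [ 620.3 -208.4   29. ] sd [20.1 25. ] ax 103.19027859293334
top orange 50 [ 606.1 -147.5   50.8] med [ 608.5 -148.2   51.1] sd [ 3.7 12. ] ax -167.5158981269003
top plate 1593 [ 596.4 -108.    40.3] med [ 598.  -109.4   40.3] sd [22.7 24.6] ax -163.29838834054732
scene mag 189 [593.7 365.9  14.3] med [598.4 367.1  15.6] sd [11.1 14.7] ax -165.61837317799188
scene yellow 43 [585.9 360.6  17.1] med [585.9 360.2  17.1] sd [5.1 5.3] ax 45.947219300345786
scene red 92 [584.  -33.8  39. ] med [584.  -31.8  41.2] sd [ 9.  23.6] ax -158.06859822593648
scene red2 0
scene green 270 [ 616.1 -214.2   27.3] med [ 617.2 -213.1   27.2] sd [14.1 21.3] ax 100.07739530313609
scene orange 22 [ 601.8 -152.4   45.2] med [ 603.3 -149.9   46.7] sd [ 6.  13.6] ax 45.44666915033125
scene plate 528 [ 600.8 -103.5   38.2] med [ 603.6 -104.7   38.3] sd [24.3 25.8] ax -163.31092173620786
```

View pics/crop1.png

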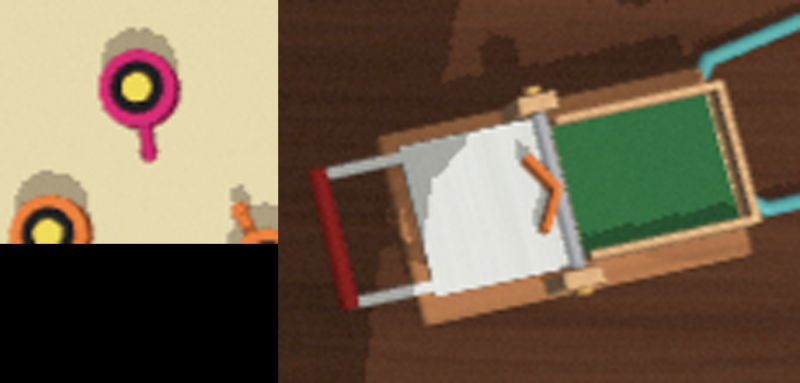

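The target is the magenta head with the yellow dot, top image (229,231). The orange heads at (204,272), (267,282) and (367,211), the purple one at (142,188) and the white-faced magenta one at (320,320) don't fit. The crop confirms it: magenta rim, black back, yellow dot, stem pointing to world −x (about 191°).

```bash
cat >> h.py <<'E'
def go(x,y,z,yaw):
    """yaw = wanted world direction of tool y (jaw), deg; shift printed in current tool axes"""
    s=manip.get_state();R=np.array(s['eef_rot']);p=np.array(s['tcp_pos'])
    cur=np.degrees(np.arctan2(R[1,1],R[0,1]))
    print('t',round(s['time_s'],2),'tcp',p.round(1),'yaw',round(cur,1),'open',round(s['opening'],3),'tilt',R[:,2].round(3),'| shift',(R.T@(np.array([x,y,z])-p)).round(1),'turn',round((cur-yaw+180)%360-180,1))
E
python3 -c "
from h import *
go(585,360,404,-79)"
```

```text
t 0.7 tcp [ 263.2 -566.8  404.7] yaw -65.1 open 1.001 tilt [ 0. -0. -1.] | shift [ 6.822e+02 -7.051e+02  6.000e-01] turn 13.9
```

```bash
A='[[28.4,-29.4,0,0,1],[28.4,-29.4,0,0,1],[28.4,-29.4,0,0,1],[28.4,-29.4,0,0,1],[28.4,-29.4,0,0,1],[28.4,-29.4,0,0,1],[28.4,-29.4,0,0,1],[28.4,-29.4,0,0,1]]' ; python3 -m inch '[[28.4,-29.4,0,0,1],[28.4,-29.4,0,0,1],[28.4,-29.4,0,0,1],[28.4,-29.4,0,0,1],[28.4,-29.4,0,0,1],[28.4,-29.4,0,0,1],[28.4,-29.4,0,0,1],[28.4,-29.4,0,0,1]]'
python3 -m inch '[[28.4,-29.4,0,0,1],[28.4,-29.4,0,0,1],[28.4,-29.4,0,0,1],[28.4,-29.4,0,0,1],[28.4,-29.4,0,0,1],[28.4,-29.4,0,0,1],[28.4,-29.4,0,0,1],[28.4,-29.4,0,0,1]]'
python3 -m inch '[[28.4,-29.4,0,0,1],[28.4,-29.4,0,0,1],[28.4,-29.4,0,0,1],[28.4,-29.4,0,0,1],[28.4,-29.4,0,0,1],[28.4,-29.4,0,0,1],[28.4,-29.4,0,0,1],[28.4,-29.4,0,0,1]]'
python3 -m inch '[[0,0,40,7,1],[0,0,40,6.9,1],[0,0,0,0,1],[0,0,0,0,1]]'
python3 - <<'E'
from h import *
go(585,360,250,-79)
p=shot('wrist','w1.png'); print(p['camera_matrix'],p['T_tool_cam'])
E
```

```text
time_s: 1.37
tcp_pos: [370.4, -255.9, 405.0]
eef_rot: [[0.907, 0.421, 0.001], [0.421, -0.907, -0.001], [0.0, 0.001, -1.0]]
force: [1.1, 0.8, -0.4]
opening: 1.006
time_s: 2.03
tcp_pos: [477.4, 53.1, 405.1]
eef_rot: [[0.907, 0.421, 0.001], [0.421, -0.907, -0.0], [0.001, 0.001, -1.0]]
force: [0.6, -0.6, -0.3]
opening: 1.003
time_s: 2.7
tcp_pos: [584.7, 362.0, 404.5]
eef_rot: [[0.907, 0.421, 0.0], [0.421, -0.907, -0.0], [0.0, 0.0, -1.0]]
force: [1.5, 0.4, -0.0]
opening: 1.002
time_s: 3.03
tcp_pos: [583.8, 359.7, 322.8]
eef_rot: [[0.981, 0.195, -0.004], [0.195, -0.981, -0.003], [-0.005, 0.002, -1.0]]
force: [1.1, 0.7, 1.0]
opening: 1.0
t 3.03 tcp [583.8 359.7 322.8] yaw -78.8 open 1.0 tilt [-0.004 -0.003 -1.   ] | shift [ 1.6 -0.2 72.8] turn 0.2
[[371.64829954   0.         324.86597489]
 [  0.         371.64829954 240.20866452]
 [  0.           0.           1.        ]] [[ 7.06265231e-04 -9.61119339e-01 -2.76132426e-01  7.53862264e+01]
 [ 9.99998866e-01  3.11441744e-04  1.47368331e-03  1.34670226e+00]
 [-1.33038636e-03 -2.76133153e-01  9.61118469e-01  2.08101567e+01]
 [ 0.00000000e+00  0.00000000e+00  0.00000000e+00  1.00000000e+00]]
```

View pics/w1.png

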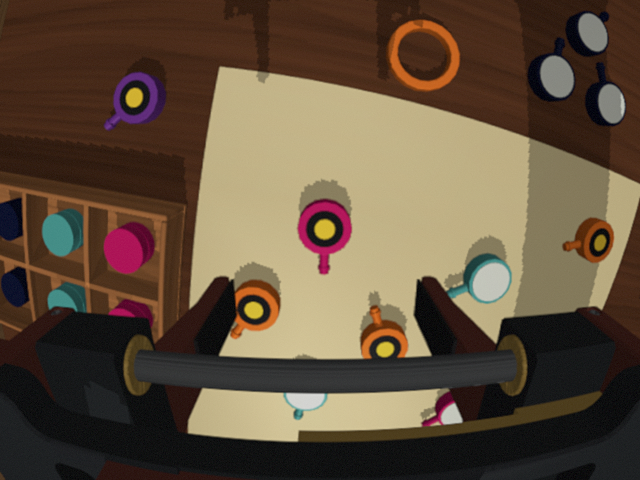

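The wrist view shows the target at (324,229), its stem pointing straight down the image between the jaws. Next I'll locate it in tool coordinates.

```bash
cat >> h.py <<'E'
def wcloud(p,s,zplane=None):
    """world points of each wrist pixel: from depth, or by ray to plane z=zplane"""
    K=np.array(p['camera_matrix']);v,u=np.mgrid[:480,:640]
    a=(u-K[0,2])/K[0,0];b=(v-K[1,2])/K[1,1];th=np.hypot(a,b)+1e-9
    ray=np.stack([np.sin(th)*a/th,np.sin(th)*b/th,np.cos(th)],-1)
    T=np.array(p['T_tool_cam']);R=np.array(s['eef_rot']);o=np.array(s['tcp_pos'])
    A=R@T[:3,:3];c=R@T[:3,3]+o
    if zplane is None: return (ray/ray[...,2:]*p['range_z'][...,None])@A.T+c
    d=ray@A.T; return c+d*((zplane-c[2])/d[...,2])[...,None]
E
cat > wm.py <<'E'
from m import *
def wm(items,save=None):
    s=manip.get_state();p=shot('wrist',save);D=wcloud(p,s)
    for nm,lo,hi,c,r,zp in items:
        W=wcloud(p,s,zp)
        m=seg(p,W,lo,hi,c,r)
        if m.sum()<4: print(nm,m.sum());continue
        Q=W[m];e,V=np.linalg.eigh(np.cov(Q[:,:2].T))
        mid=np.array(cv2.minAreaRect(Q[:,:2].astype(np.float32))[0])
        print(nm,m.sum(),'mean',Q.mean(0),'box',mid,cv2.minAreaRect(Q[:,:2].astype(np.float32))[1:],'depthmean',D[m].mean(0),'ax',np.degrees(np.arctan2(V[1,1],V[0,1])))
    return p,s,D
E
python3 - <<'E'
from wm import *
wm([('yellow',(22,120,100),(35,255,255),(584,360),25,18),('mag',(150,120,60),(175,255,255),(584,360),60,12)])
go(585,360,250,-79)
E
```

```text
yellow 339 mean [585.8 358.1  18. ] box [585.7 358.3] ((15.64663314819336, 15.968411445617676), 11.25924301147461) depthmean [585.8 358.1  17.9] ax 63.36815870571011
mag 1466 mean [583.7 357.6  12. ] box [580.9 354.1] ((57.745758056640625, 43.289817810058594), 40.17970275878906) depthmean [584.7 357.8  16.1] ax -169.73972026285745
t 3.13 tcp [584.8 360.3 327. ] yaw -78.8 open 0.998 tilt [ 0.  0. -1.] | shift [-0.   0.4 77. ] turn 0.2
```

```bash
python3 -m inch '[[0.6,1.7,35,0,1],[0,0,35,0,1],[0,0,35,0,1],[0,0,12,0,1],[0,0,0,0,1],[0,0,0,0,1]]'
python3 - <<'E'
from wm import *
wm([('yellow',(22,120,100),(35,255,255),(584,360),25,18)],'w2.png')
go(585.8,358.6,185.5,-79)
E
```

```text
time_s: 3.63
tcp_pos: [586.0, 359.0, 210.0]
eef_rot: [[0.981, 0.192, 0.002], [0.192, -0.981, 0.001], [0.002, -0.001, -1.0]]
force: [1.0, -0.3, 0.3]
opening: 1.001
yellow 771 mean [585.8 358.2  18. ] box [585.8 358.2] ((15.986740112304688, 15.655523300170898), 11.107344627380371) depthmean [585.8 358.2  17.9] ax -178.3983735348969
t 3.68 tcp [586.2 359.3 210.8] yaw -79.0 open 0.998 tilt [ 0.  0. -1.] | shift [-0.6  0.7 25.3] turn 0.0
```

```bash
python3 -m inch '[[-0.4,0.8,15,0,1],[0,0,9,0,1],[0,0,0,0,0],[0,0,0,0,0],[0,0,0,0,0],[0,0,0,0,0],[0,0,0,0,0],[0,0,0,0,0]]'
python3 -m inch '[[0,0,0,0,0],[0,0,0,0,0]]'
```

```text
time_s: 4.35
tcp_pos: [585.0, 357.9, 183.9]
eef_rot: [[0.982, 0.191, 0.0], [0.191, -0.982, 0.0], [0.0, -0.0, -1.0]]
force: [0.2, 0.1, -0.3]
opening: 0.587
time_s: 4.52
tcp_pos: [584.9, 357.9, 183.8]
eef_rot: [[0.982, 0.191, 0.0], [0.191, -0.982, 0.0], [0.0, -0.0, -1.0]]
force: [0.2, -0.5, 0.8]
opening: 0.495
```

```bash
python3 -m inch '[[0,0,0,0,0],[0,0,-20,0,0],[0,0,-35,0,0],[0,0,-35,0,0],[0,0,-35,0,0],[0,0,-35,0,0],[0,0,0,0,0]]'
python3 - <<'E'
from h import *
go(600,-122,344,-167)
E
```

```text
time_s: 5.1
tcp_pos: [586.0, 359.1, 351.8]
eef_rot: [[0.982, 0.191, 0.009], [0.191, -0.982, 0.006], [0.01, -0.004, -1.0]]
force: [0.8, 0.7, 0.2]
opening: 0.494
t 5.1 tcp [586.  359.1 351.8] yaw -79.0 open 0.494 tilt [ 0.009  0.006 -1.   ] | shift [-78.1 475.    5. ] turn 88.0
```

```bash
python3 -m inch '[[-6.5,39.6,0,0,0],[-6.5,39.6,0,0,0],[-6.5,39.6,0,0,0],[-6.5,39.6,0,0,0],[-6.5,39.6,0,0,0],[-6.5,39.6,0,0,0],[-6.5,39.6,0,0,0],[-6.5,39.6,0,0,0]]'
python3 -m inch '[[-6.5,39.6,0,0,0],[-6.5,39.6,0,0,0],[-6.5,39.6,0,0,0],[-6.5,39.6,0,0,0],[0,0,0,6.8,0],[0,0,0,6.8,0],[0,0,0,6.8,0],[0,0,0,6.8,0]]'
python3 -m inch '[[0,0,0,6.8,0],[0,0,0,6.8,0],[0,0,0,6.8,0],[0,0,0,6.8,0],[0,0,0,6.8,0],[0,0,0,6.8,0],[0,0,0,6.8,0],[0,0,0,6.8,0]]'
python3 -m inch '[[0,0,0,6.4,0],[0,0,0,0,0],[0,0,0,0,0]]'
python3 - <<'E'
from wm import *
wm([('red',(0,150,40),(8,255,255),(580,-36),60,40),('green',(50,80,30),(75,255,255),(620,-208),70,28),('orange',(5,170,150),(15,255,255),(606,-145),50,51),('mag',(150,120,60),(175,255,255),(600,-122),60,150)],'w3.png')
go(600,-122,344,-167)
E
```

```text
time_s: 5.77
tcp_pos: [594.0, 34.9, 343.6]
eef_rot: [[0.982, 0.191, 0.0], [0.191, -0.982, -0.0], [0.0, 0.0, -1.0]]
force: [0.4, -0.0, -0.3]
opening: 0.494
time_s: 6.43
tcp_pos: [598.9, -124.1, 343.3]
eef_rot: [[0.958, -0.285, -0.0], [-0.285, -0.958, 0.0], [-0.0, -0.0, -1.0]]
force: [-0.1, 1.5, -1.0]
opening: 0.493
time_s: 7.1
tcp_pos: [599.0, -123.5, 343.4]
eef_rot: [[0.327, -0.945, -0.0], [-0.945, -0.327, -0.0], [-0.0, 0.0, -1.0]]
force: [-0.3, -0.2, 0.2]
opening: 0.494
time_s: 7.35
tcp_pos: [599.1, -123.3, 343.4]
eef_rot: [[0.229, -0.973, -0.0], [-0.973, -0.229, -0.0], [0.0, 0.0, -1.0]]
force: [0.2, 0.3, -1.8]
opening: 0.488
red 111 mean [596.1 -31.4  40. ] box [578.8 -28. ] ((80.96607971191406, 24.577960968017578), 11.770111083984375) depthmean [595.5 -30.8  38.9] ax -168.02756294142407
green 9715 mean [ 620.8 -210.7   28. ] box [ 621.  -210.6] ((71.21580505371094, 86.64749908447266), 13.342206001281738) depthmean [ 620.8 -210.7   28. ] ax 102.0480045304511
orange 67 mean [ 608.7 -152.4   51. ] box [ 607.2 -152.2] ((40.973751068115234, 11.250411987304688), 13.248144149780273) depthmean [ 608.6 -152.    48.6] ax -166.15184519778919
mag 4704 mean [ 597.3 -118.3  150. ] box [ 596.8 -115.4] ((53.328128814697266, 55.03655242919922), 50.99266052246094) depthmean [ 599.9 -129.1  173.5] ax 102.99677269244171
t 7.4 tcp [ 599.1 -123.3  343.5] yaw -166.7 open 0.493 tilt [-0. -0. -1.] | shift [-1.1 -1.2 -0.5] turn 0.3
```

View pics/w3.png

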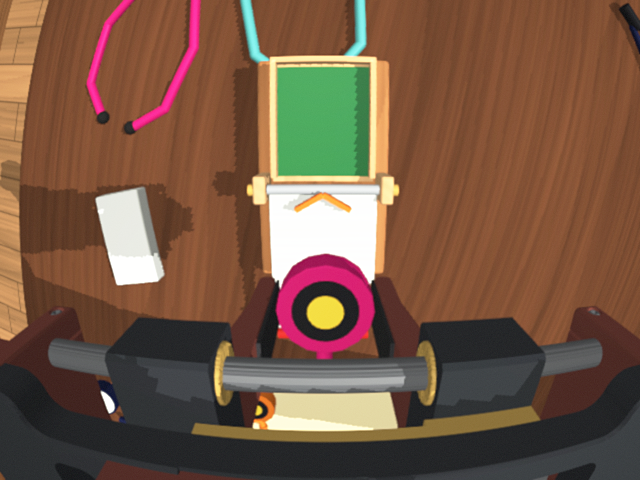

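```bash
python3 -m inch '[[0.5,-1,35,0,0],[0,0,35,0,0],[0,0,28,0,0],[0,0,10,0,0],[0,0,5,0,0],[0,0,3,0,0],[0,0,0,0,0],[0,0,0,0,0]]'
```

```text
time_s: 8.07
tcp_pos: [600.9, -124.0, 229.2]
eef_rot: [[0.226, -0.974, 0.002], [-0.974, -0.226, -0.0], [0.001, -0.002, -1.0]]
force: [-0.5, -0.1, -0.7]
opening: 0.493
```

```bash
python3 -m inch '[[0,0,2,0,0],[0,0,1,0,0],[0,0,0,0,0],[0,0,0,0,0]]'; python3 - <<'E'
from wm import *
wm([('yellow',(22,120,100),(35,255,255),(600,-124),25,58)],'w4.png')
E
```

```text
time_s: 8.4
tcp_pos: [600.3, -123.8, 225.0]
eef_rot: [[0.225, -0.974, 0.001], [-0.974, -0.225, -0.0], [0.0, -0.0, -1.0]]
force: [-0.1, -0.6, -0.4]
opening: 0.495
yellow 1033 mean [ 600.4 -126.2   58. ] box [ 600.3 -126.1] ((16.48505973815918, 16.952157974243164), 53.75898361206055) depthmean [ 600.5 -126.7   59.1] ax 105.942978846343
```

View pics/w4.png

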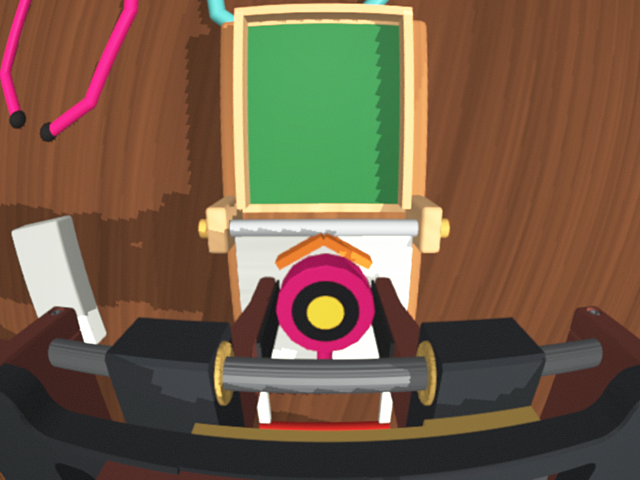

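```bash
python3 -m inch '[[-1.5,0,1,0,0],[0,0,0,0,0],[0,0,0,0,0.75],[0,0,0,0,0.75],[0,0,0,0,0.75],[0,0,0,0,0.75],[0,0,0,0,0.75]]'; python3 -m inch '[[0,0,-15,0,0.75],[0,0,-35,0,0.75],[0,0,-35,0,0.75],[0,0,-35,0,0.75],[0,0,0,0,0.75],[0,0,0,0,0.75]]'; python3 - <<'E'
from wm import *
wm([('yellow',(22,120,100),(35,255,255),(600,-124),25,58),('mag',(150,120,60),(175,255,255),(600,-122),60,53),('green',(50,80,30),(75,255,255),(620,-208),70,28),('orange',(5,170,150),(15,255,255),(606,-145),50,51)],'w5.png')
go(580,-36,344,-77)
E
```

```text
time_s: 9.03
tcp_pos: [599.8, -122.3, 223.6]
eef_rot: [[0.225, -0.974, -0.0], [-0.974, -0.225, 0.0], [-0.0, 0.0, -1.0]]
force: [-0.4, 0.2, -0.8]
opening: 0.748
time_s: 9.53
tcp_pos: [600.4, -122.5, 346.1]
eef_rot: [[0.225, -0.974, 0.005], [-0.974, -0.225, -0.001], [0.002, -0.004, -1.0]]
force: [0.4, -0.6, -1.1]
opening: 0.75
yellow 429 mean [ 600.3 -125.3   58. ] box [ 600.3 -125.3] ((16.482423782348633, 17.054689407348633), 13.118917465209961) depthmean [ 600.3 -125.2   57.7] ax 97.50624200791712
mag 1697 mean [ 599.9 -123.2   53. ] box [ 595.9 -120.1] ((43.3514404296875, 59.355838775634766), 41.0211067199707) depthmean [ 600.1 -123.8   55.5] ax 102.29459735017237
green 9590 mean [ 620.8 -210.7   28. ] box [ 620.9 -210.8] ((71.26283264160156, 86.07574462890625), 13.318079948425293) depthmean [ 620.8 -210.7   27.9] ax 102.64342760009298
orange 75 mean [ 608.7 -152.2   51. ] box [ 607.3 -152.1] ((40.59646224975586, 10.596003532409668), 13.109642028808594) depthmean [ 608.6 -151.8   48.6] ax -165.57233314124434
t 9.58 tcp [ 599.8 -122.4  344.2] yaw -167.0 open 0.755 tilt [ 0. -0. -1.] | shift [-88.6  -0.2   0.1] turn -90.0
```

View pics/w5.png

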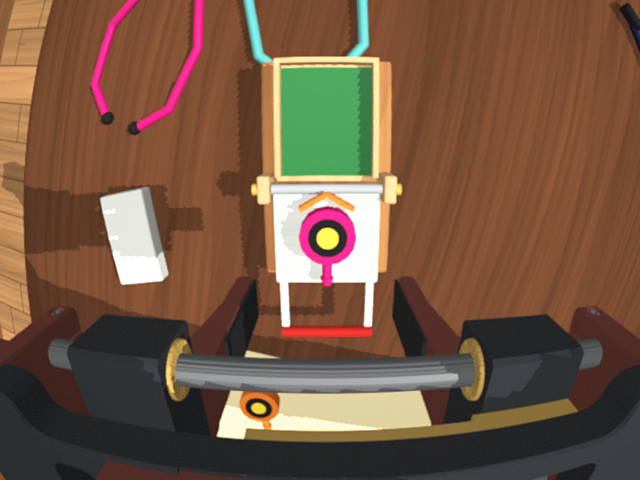

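The head lies released on the plate, dot at (328,238), stem towards the red bar at (328,331). Next, the bar.

```bash
python3 -m inch '[[-30,0,0,0,0.4],[-30,0,0,0,0.4],[-28.5,0,0,0,0.4],[0,0,0,-7,0.4],[0,0,0,-7,0.4],[0,0,0,-7,0.4],[0,0,0,-7,0.4],[0,0,0,-7,0.4]]'; python3 -m inch '[[0,0,0,-7,0.4],[0,0,0,-7,0.4],[0,0,0,-7,0.4],[0,0,0,-7,0.4],[0,0,0,-7,0.4],[0,0,0,-7,0.4],[0,0,0,-6,0.4],[0,0,0,0,0.4]]'; python3 -m inch '[[0,0,0,0,0.4],[0,0,0,0,0.4]]'; python3 - <<'E'
from wm import *
p,s,D=wm([('red',(0,150,60),(8,255,255),(580,-36),60,44),('yellow',(22,120,100),(35,255,255),(600,-124),25,58)],'w6.png')
go(580,-36,344,-77)
E
```

```text
time_s: 10.25
tcp_pos: [579.4, -35.6, 341.6]
eef_rot: [[0.748, -0.664, -0.003], [-0.664, -0.748, -0.0], [-0.002, 0.003, -1.0]]
force: [1.0, 0.1, -0.8]
opening: 0.401
time_s: 10.92
tcp_pos: [579.4, -36.2, 341.7]
eef_rot: [[0.994, 0.109, -0.003], [0.109, -0.994, 0.0], [-0.003, -0.001, -1.0]]
force: [0.1, 0.3, 0.0]
opening: 0.398
time_s: 11.08
tcp_pos: [579.7, -36.2, 342.7]
eef_rot: [[0.995, 0.101, -0.002], [0.101, -0.995, 0.0], [-0.002, -0.0, -1.0]]
force: [-0.2, 0.4, 0.2]
opening: 0.397
red 1340 mean [581.6 -37.   44. ] box [563.5 -26.5] ((91.7958755493164, 74.60894775390625), 36.034141540527344) depthmean [580.8 -37.1  40.2] ax -166.7423423399985
yellow 383 mean [ 600.4 -125.1   58. ] box [ 600.4 -125.2] ((16.387849807739258, 17.179494857788086), 6.693178653717041) depthmean [ 600.3 -125.1   58. ] ax 78.05640641810552
t 11.13 tcp [579.7 -36.2 342.9] yaw -84.2 open 0.398 tilt [-0. -0. -1.] | shift [ 0.3 -0.1 -1.1] turn -7.2
```

View pics/w6.png

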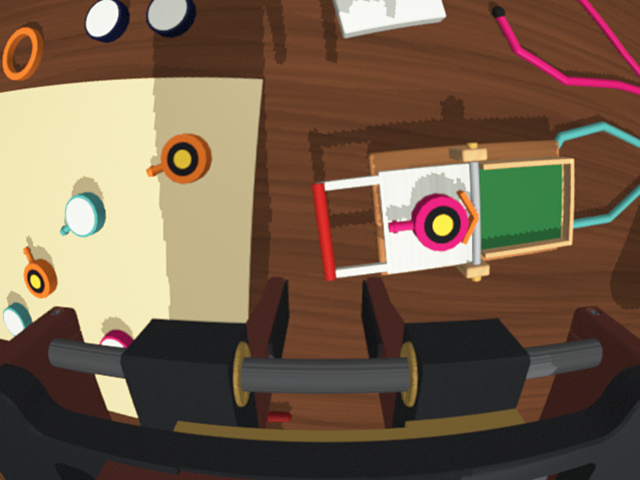

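```bash
python3 -m inch '[[0.7,0.9,0,-7,0.4],[0,0,35,0,0.4],[0,0,35,0,0.4],[0,0,35,0,0.4],[0,0,25,0,0.4],[0,0,10,0,0.4],[0,0,0,0,0.4],[0,0,0,0,0.4]]';  python3 -c "
from wm import *
wm([('red',(0,150,60),(8,255,255),(580,-36),36,44)])
go(580.5,-37,203,-77)"
```

```text
time_s: 11.8
tcp_pos: [581.0, -36.8, 204.0]
eef_rot: [[0.974, 0.225, -0.0], [0.225, -0.974, -0.0], [-0.0, 0.0, -1.0]]
force: [0.2, 0.2, 0.7]
opening: 0.403
red 3118 mean [589.9 -34.8  44. ] box [589.  -36.2] ((54.289310455322266, 66.11920928955078), 12.998664855957031) depthmean [588.9 -35.1  41.4] ax -167.53719986685576
t 11.85 tcp [581.4 -36.9 205. ] yaw -77.0 open 0.397 tilt [ 0. -0. -1.] | shift [-1.  -0.1  2. ] turn -0.0
```

```bash
python3 -m inch '[[0,0,1,0,0],[0,0,0,0,0],[0,0,0,0,0],[0,0,0,0,0],[0,0,0,0,0],[0,0,0,0,0]]';  python3 -c "
from wm import *
h=np.array([620.9,-210.7])+53*np.array([-.226,.974]);print(h)
b=np.array([581,-37.]);r=np.linalg.norm(b-h);print(r)
go(580.5,-37,203,-77)
q=0
P=lambda a:(125*np.cos(a),125*np.sin(a))
A=np.radians(np.arange(0,126,8));
for i in range(len(A)-1): a,b=P(A[i]),P(A[i+1]); print(round(np.degrees(A[i+1])),round(a[0]-b[0],1),round(a[1]-b[1],1))
"
```

```text
time_s: 12.35
tcp_pos: [580.8, -35.7, 203.5]
eef_rot: [[0.974, 0.226, 0.001], [0.226, -0.974, 0.001], [0.001, -0.001, -1.0]]
force: [-1.9, 4.8, 7.4]
opening: 0.104
[ 608.9 -159.1]
125.23049216544666
t 12.35 tcp [580.8 -35.7 203.5] yaw -76.9 open 0.104 tilt [ 0.  0. -1.] | shift [-0.6  1.2  0.5] turn 0.1
8 1.2 -17.4
16 3.6 -17.1
24 6.0 -16.4
32 8.2 -15.4
40 10.3 -14.1
48 12.1 -12.5
56 13.7 -10.7
64 15.1 -8.7
72 16.2 -6.5
80 16.9 -4.2
88 17.3 -1.8
96 17.4 0.6
104 17.2 3.0
112 16.6 5.4
120 15.7 7.6
```

Bar gripped (opening 0.104 ≈ 9 mm). Swinging up slowly.

```bash
python3 -m inch '[[0,0.3,-8.7,0,0],[0,0.9,-8.7,0,0],[0,1.5,-8.6,0,0],[0,2.1,-8.5,0,0],[0,2.7,-8.3,0,0],[0,3.3,-8.1,0,0],[0,3.8,-7.8,0,0],[0,4.4,-7.6,0,0]]'
python3 -m inch '[[0,4.9,-7.2,0,0],[0,5.4,-6.9,0,0],[0,5.8,-6.4,0,0],[0,6.3,-6.1,0,0],[0,6.7,-5.6,0,0],[0,7,-5.1,0,0],[0,7.4,-4.6,0,0],[0,7.7,-4.1,0,0]]'; python3 - <<'E'
from h import *
go(608.9,-159.1,203,-77)
shot('scene','s2.png')
p=shot('wrist','w7.png')
E
```

```text
time_s: 13.02
tcp_pos: [584.9, -53.1, 269.8]
eef_rot: [[0.974, 0.227, -0.0], [0.227, -0.974, 0.003], [0.0, -0.003, -1.0]]
force: [-1.6, 9.7, 1.1]
opening: 0.106
time_s: 13.68
tcp_pos: [596.4, -102.1, 317.4]
eef_rot: [[0.974, 0.228, 0.0], [0.228, -0.974, 0.004], [0.001, -0.004, -1.0]]
force: [-5.4, 8.6, 14.0]
opening: 0.102
t 13.68 tcp [ 596.4 -102.1  317.4] yaw -76.8 open 0.102 tilt [ 0.     0.004 -1.   ] | shift [ -1.   58.8 114.1] turn 0.2
```

View pics/w7.png

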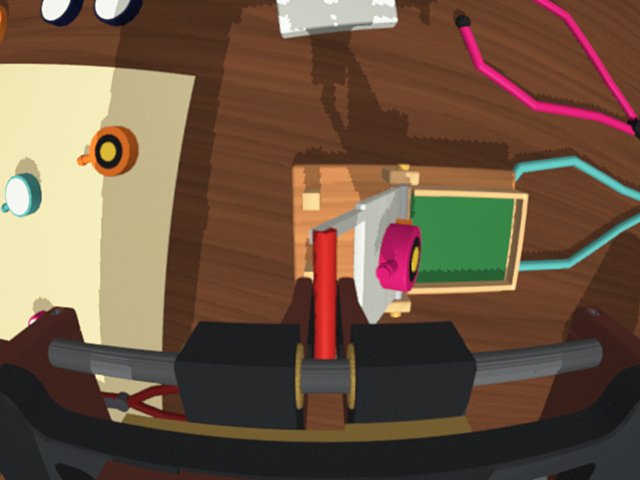

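Paddle at about 63°, with the head resting in the fence at (400,258). Continuing.

```bash
python3 -m inch '[[0,7.9,-3.5,0,0],[0,8.2,-3,0,0],[0,8.4,-2.4,0,0],[0,8.5,-1.8,0,0],[0,8.6,-1.2,0,0],[0,8.7,-0.6,0,0],[0,8.7,0,0,0],[0,8.7,0.6,0,0]]'
python3 -m inch '[[0,8.6,1.2,0,0],[0,8.6,1.8,0,0],[0,8.4,2.4,0,0],[0,8.3,3,0,0],[0,0,0,0,0],[0,0,0,0,0]]'; python3 - <<'E'
from h import *
go(608.9,-159.1,203,-77)
p=shot('wrist','w8.png')
E
```

```text
time_s: 14.45
tcp_pos: [612.3, -171.5, 327.7]
eef_rot: [[0.974, 0.226, 0.002], [0.226, -0.974, 0.0], [0.002, 0.0, -1.0]]
force: [2.2, 3.5, 1.3]
opening: 0.1
time_s: 14.95
tcp_pos: [619.7, -205.8, 317.7]
eef_rot: [[0.975, 0.224, 0.001], [0.224, -0.975, -0.001], [0.0, 0.001, -1.0]]
force: [5.2, -0.3, 0.1]
opening: 0.104
t 14.95 tcp [ 619.7 -205.8  317.7] yaw -77.1 open 0.104 tilt [ 0.001 -0.001 -1.   ] | shift [-1.000e-01 -4.810e+01  1.147e+02] turn -0.1
```

View pics/w8.png

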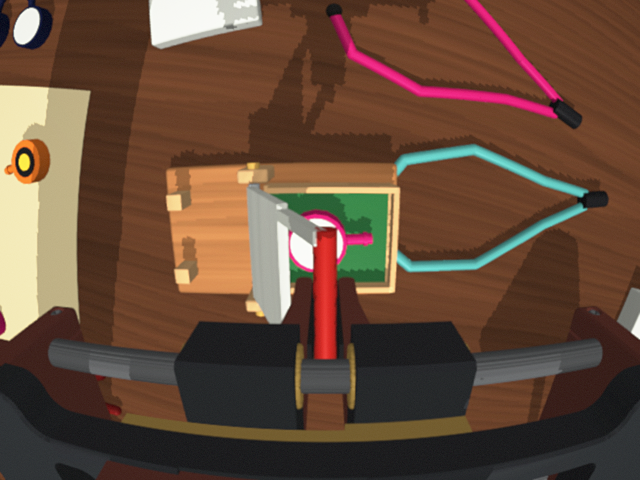

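The head tumbled into the nest, white face up at (318,242). Releasing the bar, backing off and checking.

```bash
python3 -m inch '[[0,0,0,0,0.4],[0,0,0,0,0.4],[0,0,0,0,0.4],[0,0,0,0,0.4],[0,0,-15,0,0.4],[0,0,-30,0,0.4],[0,0,-30,0,0.4],[0,0,-30,0,0.4]]'
python3 -m inch '[[-30,-20,0,0,0.4],[-30,-20,0,0,0.4],[-30,-20,0,0,0.4],[-30,-20,0,0,0.4],[-30,-20,0,0,0.4],[-30,-20,0,0,0.4],[0,0,0,0,0.4],[0,0,0,0,0.4]]'; python3 - <<'E'
from m import *
st=manip.get_state();print(st['time_s'],st['tcp_pos'],st['force'])
ims=[]
for n,(y,x) in [('top',(150,420)),('scene',(190,140))]:
    p=shot(n);W=cloud(p)
    m=seg(p,W,(0,0,140),(180,60,255),(617,-200),40); m&=W[...,2]<60
    Q=W[m];print(n,'white',m.sum(),Q.mean(0) if m.sum() else '')
    if m.sum()>20:
        c=np.linalg.lstsq(np.c_[Q[:,:2],np.ones(len(Q))],Q[:,2],rcond=None)[0];print('slope deg',np.degrees(np.arctan(np.hypot(*c[:2]))))
    m=seg(p,W,(150,120,60),(175,255,255),(617,-200),60);print('mag',m.sum(),W[m].mean(0) if m.sum() else '')
    u=[round(float(v)) for v in w2p(p,[494,288,18])[0]] 
    ims.append(cv2.resize(cv2.cvtColor(p['img'],cv2.COLOR_RGB2BGR)[y:y+110,x:x+130],(400,338),interpolation=2))
    for d in manip.search_frame('pink_up',p)[:8]: print(n,round(d['conf'],2),c2w(p,d['centre']))
cv2.imwrite('pics/fin.png',np.hstack(ims))
E
```

```text
time_s: 15.67
tcp_pos: [618.9, -204.4, 424.3]
eef_rot: [[0.974, 0.225, -0.002], [0.225, -0.974, 0.0], [-0.001, -0.0, -1.0]]
force: [0.9, 0.7, 0.4]
opening: 0.396
time_s: 16.33
tcp_pos: [415.6, -127.6, 424.1]
eef_rot: [[0.974, 0.225, 0.001], [0.225, -0.974, -0.001], [0.001, 0.001, -1.0]]
force: [0.5, -0.5, 0.9]
opening: 0.4
16.3333 [ 415.6 -127.6  424.1] [ 0.5 -0.5  0.9]
top white 42 [ 622.6 -213.9   43.3]
slope deg 24.22687866790527
mag 58 [ 625.  -226.8   41.2]
scene white 38 [ 626.7 -198.3   47.2]
slope deg 13.168544529162958
mag 47 [ 637.2 -200.3   37.8]
scene 0.75 [418.4 187.7  12.7]
```

View pics/fin.png

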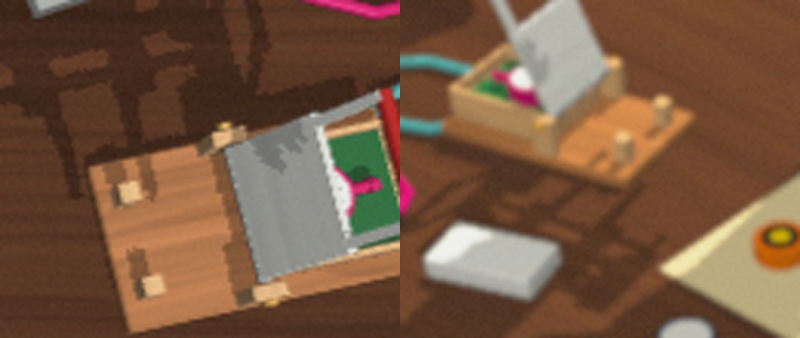

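The paddle hides the head from the fixed cameras, so I'll look with the wrist camera from the nest side.

```bash
python3 -m inch '[[17.3,32.3,0,0,0.4],[17.3,32.3,0,0,0.4],[17.3,32.3,0,0,0.4],[17.3,32.3,0,0,0.4],[17.3,32.3,0,0,0.4],[17.3,32.3,0,0,0.4],[17.3,32.3,0,0,0.4],[0,0,0,0,0.4]]'
python3 -m inch '[[0,0,0,0,0.4],[0,0,0,0,0.4]]'; python3 - <<'E'
from wm import *
s=manip.get_state();p=shot('wrist','w9.png');W=wcloud(p,s)
m=seg(p,W,(0,0,120),(180,60,255),(617,-200),45)&(W[...,2]<60)
n,l,st,ce=cv2.connectedComponentsWithStats(m.astype(np.uint8))
for i in range(1,n):
    if st[i,4]>30:
        Q=W[l==i];c=np.linalg.lstsq(np.c_[Q[:,:2],np.ones(len(Q))],Q[:,2],rcond=None)[0]
        print(st[i],ce[i],Q.mean(0),'slope',np.degrees(np.arctan(np.hypot(*c[:2]))),Q[:,2].min(),Q[:,2].max())
E
```

```text
time_s: 17.2
tcp_pos: [588.8, -326.6, 420.0]
eef_rot: [[0.975, 0.221, -0.002], [0.221, -0.975, -0.002], [-0.002, 0.001, -1.0]]
force: [-0.8, 0.6, -0.2]
opening: 0.401
time_s: 17.37
tcp_pos: [586.3, -320.9, 422.0]
eef_rot: [[0.974, 0.225, -0.002], [0.225, -0.974, 0.001], [-0.002, -0.002, -1.0]]
force: [-0.8, 0.9, 0.1]
opening: 0.399
[ 195  137   36   38 1059] [212.8 155.4] [ 619.2 -201.9   45.6] slope 0.4933883266407364 43.05228373999955 48.13930594654079
```

View pics/w9.png

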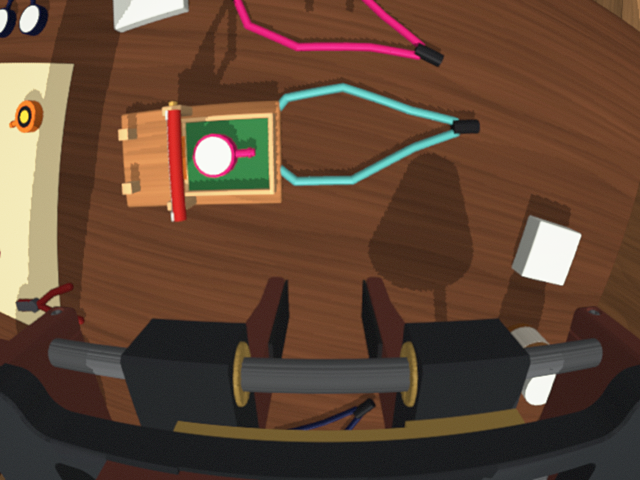

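The white face is at (213,155), flat (slope 0.5°), at 45.6 mm, which matches floor plus head (46 mm). Handing in.

```bash
python3 -c "
from plant import manip
print(manip.job_done())"
```

```text
the job is handed in; nothing more can be done
None
```

The job is handed in at about 17.4 s of the 58 s allowed. I laid the face-down magenta head on the paddle with its stem towards the bar and let go. Then I swung the paddle by its red bar to about 113° and released it there.

- **Head in the nest:** in the last wrist picture it lies white face up at (619, −202) inside the nest. It lies flat (slope 0.5°), with its top at 45.6 mm against 46 mm expected.
- **Robot clear:** the gripper is clear of everything, and the force readings are near zero.
- **Checks that failed:** from the top and scene cameras the raised paddle hid most of the head, so their slope figures (24° and 13°) are not usable. In the final pictures the detector did not report the other magenta head: it found nothing from the top camera and only one thing, elsewhere, from the scene camera. I never moved the arm to that head, but its final position is unchecked.

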